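Clear the bay and send the stock tray home

TASK

The yellow carton standing on end in the open bay of the grey tray keeps the orange tray from closing over it: slide the flat carton along the bay to make room, then lay the standing one down so that both lie flat side by side in the bay. Then run the orange tray back along the rails, without lifting it off them, until its four corner lugs have dropped fully home in the grey tray's sockets. Keep the two cans in it upright and leave the other goods on the counter alone.

Things in the scene. Friction and masses are not known exactly. Their poses are not given: they have to be found in the camera images.
- lower_tray: Grey stacking tray fixed in a steel frame on the counter: 300 mm along its y, 230 along x. Origin: on the counter under its centre. Inner floor 24 mm, end walls 66 mm, rail tops 70 mm above the origin. Rails run along y at x = 98..112 mm both sides, each with a lip outside it (to x = 115) 5 mm higher. Sockets, cut 34 mm long in both ends of the rails (y = 112..146 mm), are 9 mm deep or more.
- bay (a point): Centre of the open bay's floor in the grey tray, axes as the tray's: a strip 64 mm wide in y, from the tray's -y end wall (4 mm thick, 42 mm above the floor) to a white divider 28 mm above the floor, and 196 mm long in x between the side walls (46 mm above the floor).
- home (a point): Where upper_tray_mid comes to lie when the orange tray is home, 95 mm over the grey tray's origin. Two posts (up to 84 mm above the counter) just past the -y ends of the rails stop the orange tray 1.5 mm beyond home.
- upper_tray_mid (a point): Centre of the loose orange tray, half-way up; axes and make as the grey one: 300 (y) x 230 (x) x 50 mm plus 5 mm lips, 0.35 to 0.6 kg plus two 0.2 kg cans. Pulled out 112 to 128 mm to the grey tray's +y, it rides on the rails about 6 mm above home, its +y end tipped 2 degrees down. Under each corner a lug 6 mm high and 28 mm long drops in when the tray is within 2 mm of home.
- upper_tray_end (a point): Centre of the outside of the orange tray's +y end wall (196 mm wide, 46 mm high, upright), 25 mm above its underside. A push here towards the tray's -y slides it; over the last 35 mm the rear lugs climb the rail ends on their ramps, with 5 to 15 N. Friction at the hand can hold this end up a little: let go and it drops.
- standing_carton_mid (a point): Centre of the yellow carton with red print, 60 to 130 g, at the start standing on end at the bay's -x wall, 1 to 5 mm from it: 26 mm along its x, 60 along its y, 70 along its z, so it stands 24 mm above the rails. Flat when its x axis is vertical. Pushed near its top towards +x by some 25 mm it tips over its lower +x edge and falls flat.
- flat_carton_mid (a point): Centre of the red carton with yellow print, 90 g, lying flat in the bay: 70 mm along its x, 60 along its y, 26 mm high. Between it and the standing carton 45 to 62 mm of floor are clear. It slides along the bay as far as the +x wall (its centre then 63 mm from the bay's centre).
- red_can_mid (a point): Centre of a can with red label, 66 mm diameter, 75 mm high, standing loose in the orange tray.
- green_can_mid (a point): Centre of a can with green label, 66 mm diameter, 75 mm high, standing loose in the orange tray.
- counter_can_mid (a point): Centre of a blue can, 66 mm diameter, 110 mm high, standing on the counter (bystander).
- pepper_jar: Amber jar with red lid, 72 mm diameter, 115 mm high, on the counter (bystander). Origin under its centre.
- syrup_bottle: Orange bottle with white cap, 76 mm diameter, 240 mm high, on the counter (bystander). Origin under its centre.
- cup_stack: Stack of white cups, 89 mm diameter, 100 mm high, on the counter (bystander). Origin under its centre.
- stone_mortar: Dark stone mortar, 132 mm diameter, 62 mm high, on the counter (bystander). Origin under its centre.

How it is judged (in metres and radians):
On the way:
1. both cartons lie flat, side by side in the open bay (angle between the x axis of standing_carton_mid and the z axis of lower_tray, either way round below 0.1 rad and z of each of standing_carton_mid, flat_carton_mid in the frame of lower_tray below 0.042 m and angle between the z axis of flat_carton_mid and the z axis of lower_tray, either way round below 0.1 rad), for 0.2 s.
At the end, for the whole second after the job is handed in: The orange tray is home: centred within 6 mm and 0.03 rad, level within 0.012 rad, at most 2.5 mm above its seat. Both cartons lie flat (0.1 rad) on the bay floor. Both cans stand upright (0.1 rad) in the orange tray (all of step 1 and horizontal distance between upper_tray_mid and home below 0.006 m and z of upper_tray_mid in the frame of lower_tray below 0.0975 m and angle between upper_tray_mid's own z axis and vertical below 0.012 rad and angle between the y axis of upper_tray_mid and the y axis of lower_tray, either way round below 0.03 rad and y of standing_carton_mid in the frame of lower_tray between -0.13 and -0.1 m and horizontal distance between each of standing_carton_mid, flat_carton_mid and lower_tray below 0.15 m and y of flat_carton_mid in the frame of lower_tray between -0.13 and -0.1 m and angle between each of red_can_mid, green_can_mid's own z axis and vertical below 0.1 rad and z of each of red_can_mid, green_can_mid in the frame of upper_tray_mid below 0.03 m); the robot touches nothing.
It fails at once if the orange tray is lifted off the rails (its centre more than 19 mm above where it rides) or tipped by more than 0.2 rad (z of upper_tray_mid in the frame of lower_tray above 0.12 m or angle between upper_tray_mid's own z axis and vertical above 0.2 rad).
It fails at once if a can in the orange tray falls over (angle between any of red_can_mid, green_can_mid's own z axis and vertical above 0.6 rad).
It fails at once if a bystander on the counter is moved by more than 30 mm or knocked over (distance of any of counter_can_mid, pepper_jar, syrup_bottle, cup_stack, stone_mortar from where it was at the start of the episode above 0.03 m).
It also fails if it takes over 54 s, if anything falls off the work surface, if the arm or the gripper's body presses on something with over 40 N, if the wrist force passes 120 N, or if a joint passes its speed limit or range.

ROBOT

A 6-joint arm with a two-finger parallel gripper is mounted at the origin on the work surface. World frame = base frame: x ahead of the robot, y to its left, z up, the work surface at z = 0. Lengths are in mm, angles in rad, forces in N, time in s.
With the tool pointing down it reaches from about 275 to 750 mm from the base axis. Payload 10.2 kg.
Tool frame: the origin (TCP) lies midway between the tips of the shut fingers; the grasp point (between the pads) lies 19 mm behind it (ctrl.grasp_offset is the distance from the TCP to the grasp point, in mm); z points along the fingers, y is the line along which they close (so a half turn about z gives the same grasp; the last joint's range is limited). The gripper opens to 85 mm and grips with 20 to 120 N. Pads are 22 mm wide; open, the fingers measure 114 mm over their backs; the gripper's body (76 mm by 85 mm) begins 54 mm behind the grasp point. The pads swing forward as they close: fully open they stand 13 mm farther back than shut.
Start: joints at [-1.544, 0.313, 1.498, -0, 1.331, -0.223], TCP at [129.772, -508.714, 231.294] pointing down, gripper open.
Joint ranges: [-2.94, 2.94], [-0.97, 2.17], [0.19, 2.56], [-1.23, 4.37], [0.02, 3.11], [-2.88, 2.88]. Speed limits (rad/s): [2.39, 2.39, 3.01, 3.14, 3.14, 3.14].

INTERFACE

Orientations are given as a unit quaternion [w, x, y, z].
In Python, from rig import ctrl, viewer, models gives the robot as it stands. The module is installed in compiled form; this text tells all that it offers.
- The arm moves only by the shell command python3 -m pendant 'ROWS' [OPENING] [FORCE]. ROWS is text: rows parted by semicolons, each of 4 numbers parted by spaces: the shift along the tool's x, y, z in m, then the turn about the tool's z in rad. In form: x y z yaw; .... A call has 1 to 10 rows; each row shifts and turns the commanded pose from where the row before left it, along the tool's axes as they then stand; what a row does not reach is not made up. A row lasts 1/8 s, in which the tool goes at most 62.5 mm and 10.7 degrees, less where a joint would pass 70% of its speed; a pose out of reach is approached as far as the arm can. A call is refused whole if a number of a shift passes 0.0625 or a number of a turn 0.188, either way. A call with a gripper value outside its range is refused whole. OPENING is the opening, from 0 (shut) to 1 (fully open), set as the call begins (- or left out, the last holds). The fingers move at their own pace and stop on an object; FORCE is the grip in N (left out, the last holds). Time passes only in rows, so rows that do not move let the fingers close. It gives the time, the measured TCP pose, the force, the opening and the grip force at its end, in the units of the state.
- ctrl.sense(): the state, without advancing time (a new reading comes with each control period).
- viewer.capture(name): name is "scene" or "top" or "wrist"; returns a dict with "color" (400x640x3 uint8, red, green, blue), "vertical_fov" (degrees; the focal length in pixels is half the picture's height over the tangent of half this angle, whatever the lens; pixels are square), "cx", "cy" (the principal point, pixels), "pose" (4x4, takes a point from camera to world coordinates). Camera axes: x right, y down, z forward; pixel columns grow to the right and rows downward; lengths in mm; the calibration is good to about 2 mm. The wrist camera is an equidistant fisheye: a pixel r from the principal point sees the ray r / f radians off the axis. A picture is of the moment at which its call begins. There is no depth.
- ctrl.finish_job(): hands the job in; it is judged then, once.
Trained networks look in the newest picture that a camera, given by its name, has taken for a name from the list of things; names that differ only in an ending like _2 or _b are one class to them, and where a whole thing is asked for, a point or a joint stands for the part that bears it (a point fixed in the world has none). Each returns a list of dicts, best first, with "p" (0 to 1); they miss things now and then, are a little off and sometimes report something else, mostly with a low value. They report only what shows in the picture. A call takes as long as a camera call.
- models.boxes_of(camera, query): "at" ([x, y, z] in mm, in world coordinates, good to about 4 mm: the middle of the surface that is visible of it).
The state is a dict: "time_s": time; "joints": joint angles; "dq": joint speeds; "tau": joint torques, N m; "eef_pos": TCP position; "ee_rot": TCP orientation; "force": force on the tool from outside, world axes, zero at the start; "wrist_torque": the same for the moment, N m; "grip_width": opening from 0.0 (shut) to 1.0 (fully open); "grip_force": force on a finger pad.
Only numpy, scipy, OpenCV 4.12 (cv2) and the standard library are available. Lean on these libraries where they do the work, as an engineer would, in place of code of your own. Each camera call takes 0.05 s, during which the arm holds its last target. There are 200 camera calls.

## Working session

There is one attempt and no reset: what is moved stays moved. The work goes in short steps, Python scripts to look and compute and a shell command to move; the robot and the scene stay as the last step left them, time stands still between calls to the robot, and variables do not carry over. Pictures are saved under pics/ and viewed, at most 10 in all, crops included, and the job is handed in when it is done.

```bash
mkdir -p pics
cat > h.py <<'E'
import numpy as np, cv2
from rig import ctrl, viewer, models
def cap(n,f=None):
    c=viewer.capture(n)
    if f: cv2.imwrite('pics/'+f,c['color'][:,:,::-1])
    return c
def ray_z(c,u,v,z):
    f=200/np.tan(np.radians(c['vertical_fov']/2)); T=np.array(c['pose'])
    d=T[:3,:3]@np.array([(u-c['cx'])/f,(v-c['cy'])/f,1]); o=T[:3,3]
    return o+d*(z-o[2])/d[2]
def proj(c,p):
    f=200/np.tan(np.radians(c['vertical_fov']/2)); T=np.array(c['pose'])
    q=T[:3,:3].T@(np.array(p)-T[:3,3]); return f*q[0]/q[2]+c['cx'],f*q[1]/q[2]+c['cy']
E
python3 - <<'E'
from h import *
np.set_printoptions(precision=1,suppress=True)
s=ctrl.sense(); print(s['time_s'],s['eef_pos'],s['ee_rot'],s['force'])
cams={}
for n in('scene','top'):
    c=cap(n,n+'0.png'); print(n,c['vertical_fov'],np.array(c['pose'])[:3].tolist())
    for q in 'lower_tray upper_tray_mid standing_carton_mid flat_carton_mid red_can_mid green_can_mid counter_can_mid pepper_jar syrup_bottle cup_stack stone_mortar'.split():
        print(q,[(np.round(d['at'],0).tolist(),round(d['p'],2)) for d in models.boxes_of(n,q)[:2]])
print(ctrl.sense()['time_s'])
E
```

```text
0.0 [ 129.8 -508.4  230.7] [-0.   1.   0.1  0. ] [1.5 0.5 0.6]
scene 48.508486088953404 [[0.7707122153299452, 0.5034358931320315, -0.39058287551755533, 1038.09083429583], [0.6371097383297358, -0.6181863602237803, 0.46036594721882984, -667.9687342793911], [-0.009688264376250028, -0.6036538126605583, -0.7971876893139707, 1145.3079147366418]]
lower_tray [([607.0, -142.0, 57.0], 0.93)]
upper_tray_mid [([398.0, -429.0, 92.0], 0.57)]
standing_carton_mid [([508.0, -190.0, 85.0], 0.64)]
flat_carton_mid [([603.0, -181.0, 55.0], 0.82), ([397.0, -423.0, 94.0], 0.33)]
red_can_mid [([624.0, -23.0, 152.0], 0.67), ([533.0, -20.0, 145.0], 0.67)]
green_can_mid [([531.0, -20.0, 147.0], 0.91), ([606.0, -137.0, 53.0], 0.64)]
counter_can_mid [([509.0, -462.0, 110.0], 0.78)]
pepper_jar [([396.0, -425.0, 92.0], 0.78)]
syrup_bottle [([402.0, 438.0, 122.0], 0.58)]
cup_stack [([531.0, 458.0, 82.0], 0.92)]
stone_mortar [([417.0, -608.0, 38.0], 0.69)]
top 48.17942385847694 [[0.02282294924466367, -0.9871083612318163, 0.1584177899543282, 248.20796187013903], [-0.9997394926805191, -0.02257334074507512, 0.0033750648149366144, -58.146756855483176], [0.00024446405419754593, -0.15845354989347787, -0.9873664024887019, 1643.9895030484324]]
lower_tray [([556.0, -145.0, 52.0], 0.72), ([384.0, 441.0, 151.0], 0.7)]
upper_tray_mid [([571.0, 72.0, 78.0], 0.57), ([427.0, -618.0, 39.0], 0.44)]
standing_carton_mid []
flat_carton_mid [([600.0, -185.0, 46.0], 0.72), ([488.0, -193.0, 96.0], 0.18)]
red_can_mid [([608.0, -12.0, 155.0], 0.93)]
green_can_mid [([512.0, -12.0, 148.0], 0.8), ([572.0, 73.0, 77.0], 0.52)]
counter_can_mid [([487.0, -450.0, 107.0], 0.63), ([560.0, -151.0, 53.0], 0.54)]
pepper_jar [([373.0, -408.0, 117.0], 0.71)]
syrup_bottle [([370.0, -406.0, 113.0], 0.69), ([384.0, 442.0, 152.0], 0.59)]
cup_stack [([506.0, 473.0, 98.0], 0.68), ([572.0, 75.0, 76.0], 0.28)]
stone_mortar [([430.0, -618.0, 38.0], 0.94)]
1.2
```

View pictures.

View pics/scene0.png

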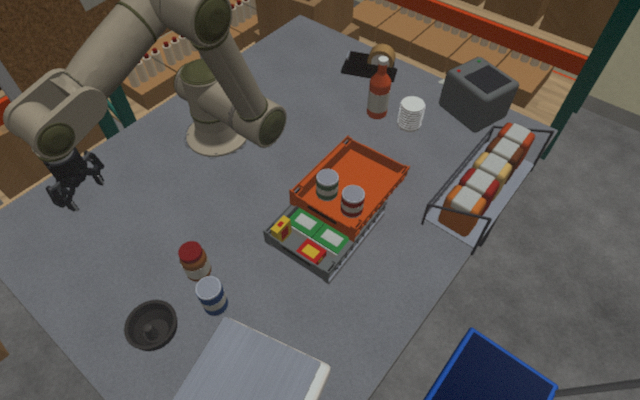

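```bash
python3 -c "
import cv2
i=cv2.imread('pics/top0.png');print(i.shape)
cv2.imwrite('pics/top0c.png',cv2.resize(i[20:300,180:480],None,fx=2.1,fy=2.1,interpolation=cv2.INTER_CUBIC))"
```

```text
(400, 640, 3)
```

View pics/top0c.png

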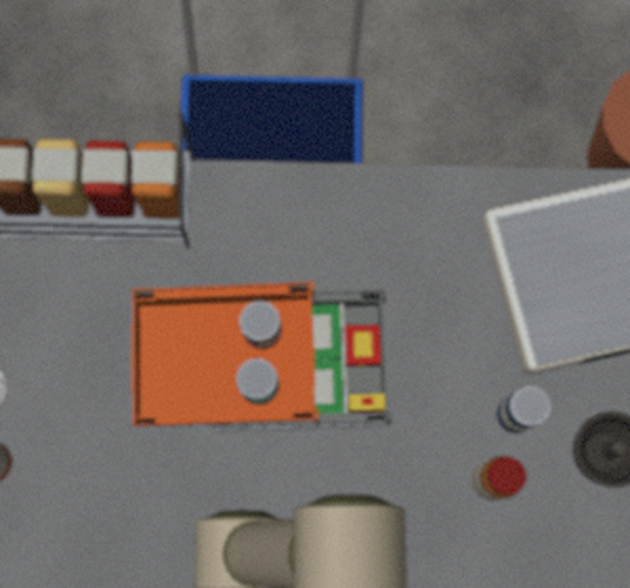

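The scene view shows the orange tray with its cans, the red flat carton and the yellow standing carton. In the top crop, the grey tray's -y end runs from (384,291) to (389,422). The orange +y end is at x≈135, the flat carton at (363,345), and the standing carton's top at (367,401).

Run:
```python
from h import *
np.set_printoptions(precision=1,suppress=True)
c=cap('top'); 
for n,x,y,z in [('gr+x-y',384,291,75),('gr-x-y',389,422,75),('or+x+y',135,290,122),('or-x+y',134,424,122),('or+x-y',313,283,132),('or-x-y',316,418,132),
 ('flat a',346,327,50),('flat b',380,326,50),('flat c',347,366,50),('flat d',381,364,50),('st a',348,393,94),('st b',385,393,94),('st c',348,410,94),('st d',386,410,94)]:
    print(n,ray_z(c,180+x/2.1,20+y/2.1,z))
s=ctrl.sense();q=s['ee_rot'];from scipy.spatial.transform import Rotation as R
print(R.from_quat([q[1],q[2],q[3],q[0]]).as_matrix(),s['eef_pos'])
```

```text
gr+x-y [ 690.3 -219.    75. ]
gr-x-y [ 462.7 -228.8   75. ]
or+x+y [669.2 202.  122. ]
or-x+y [443.5 192.7 122. ]
or+x-y [685.2 -95.  132. ]
or-x-y [ 458.8 -104.   132. ]
flat a [ 631.2 -155.9   50. ]
flat b [ 634.3 -215.    50. ]
flat c [ 562.1 -158.5   50. ]
flat d [ 567.  -217.2   50. ]
st a [ 507.5 -157.9   94. ]
st b [ 508.9 -219.8   94. ]
st c [ 478.8 -158.3   94. ]
st d [ 480.2 -221.6   94. ]
[[ 1.   0.2 -0. ]
 [ 0.2 -1.   0. ]
 [-0.  -0.  -1. ]] [ 129.8 -508.7  231.3]
```

```bash
python3 -m pendant '0 0 0 0.15;0 0 0 0' 0; python3 -c "
from h import *
from scipy.spatial.transform import Rotation as R
q=ctrl.sense()['ee_rot'];print(R.from_quat([q[1],q[2],q[3],q[0]]).as_matrix()[:,0])"
```

```text
time_s: 1.5
eef_pos: [129.8, -508.7, 231.3]
ee_rot: [0.0, 0.999, 0.05, 0.0]
force: [1.4, 0.5, 1.3]
grip_width: 0.606
grip_force: 0.0
[9.94908400e-01 1.00783308e-01 3.03011277e-06]
```

```bash
python3 -m pendant '0.02 -0.015 0 0.054;0.044 -0.0315 0 0;0.05 -0.036 0 0;0.05 -0.036 0 0;0.05 -0.036 0 0;0.05 -0.036 0 0;0.05 -0.036 0 0;0.05 -0.036 0 0;0.04 -0.028 0 0;0.0165 -0.011 0 0' 0; python3 -m pendant '0 0 0.02 0;0 0 0.04 0;0 0 0 0;0 0 0 0'
python3 - <<'E'
from h import *
c=cap('wrist','w1.png'); print(c['vertical_fov'],c['cx'],c['cy']); print(np.round(c['pose'],3))
for q in('standing_carton_mid','flat_carton_mid'): print([(np.round(d['at']),d['p']) for d in models.boxes_of('wrist',q)[:2]])
E
```

```text
time_s: 2.75
eef_pos: [536.5, -185.6, 231.0]
ee_rot: [-0.0, 1.0, 0.026, -0.0]
force: [-0.6, -0.3, -0.1]
grip_width: -0.002
grip_force: 0.0
time_s: 3.25
eef_pos: [535.5, -188.0, 172.9]
ee_rot: [0.001, 1.0, 0.023, 0.001]
force: [-0.5, 0.8, 0.3]
grip_width: -0.0
grip_force: 0.0
65.70646984690485 319.2841872073956 203.49829383175003
[[ 4.50000e-02 -9.57000e-01 -2.85000e-01  6.08591e+02]
 [-9.99000e-01 -4.30000e-02 -1.50000e-02 -1.84242e+02]
 [ 2.00000e-03  2.85000e-01 -9.58000e-01  3.14516e+02]
 [ 0.00000e+00  0.00000e+00  0.00000e+00  1.00000e+00]]
[(array([ 509., -190.,   73.]), 0.62), (array([ 587., -148.,   53.]), 0.28)]
[(array([ 601., -184.,   49.]), 0.74)]
```

View pics/w1.png

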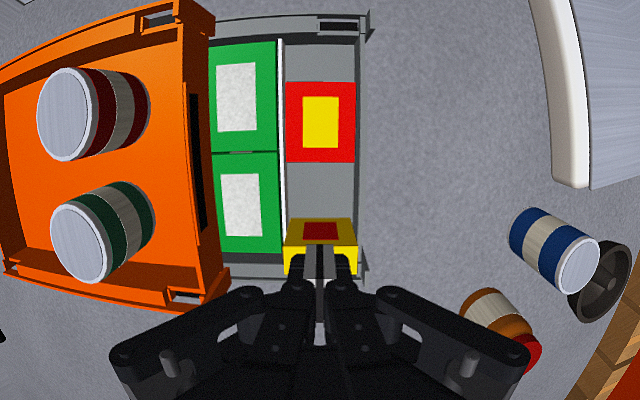

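The wrist view shows the flat carton's top with corners near (286,82) to (354,162). The yellow carton's top is at rows 218–246, partly behind the shut fingers, and the bay floor between the two cartons is clear.

```bash
cat >> h.py <<'E'
def wray(c,u,v,z):
    f=200/np.tan(np.radians(c['vertical_fov']/2)); T=np.array(c['pose'])
    a=np.array([u-c['cx'],v-c['cy']]); r=np.hypot(*a); t=r/f
    d=T[:3,:3]@np.array([*(a/r*np.sin(t)),np.cos(t)]); o=T[:3,3]
    return o+d*(z-o[2])/d[2]
E
python3 - <<'E'
from h import *
np.set_printoptions(precision=1,suppress=True)
c=cap('wrist')
for n,u,v,z in [('flat',286,82,50),('flat',354,82,50),('flat',354,162,50),('flat',285,162,50),('stand+x',292,218,94),('stand+x',352,218,94),('stand-x',285,246,94),('stand-x',357,247,94),('divider',284,200,52),('endwall',357,200,66),('grey+x-y',369,12,75)]:
    print(n,wray(c,u,v,z))
E
```

```text
flat [ 635.2 -155.3   50. ]
flat [ 637.9 -212.3   50. ]
flat [ 568.9 -216.3   50. ]
flat [ 566.2 -156.7   50. ]
stand+x [ 530.9 -167.3   94. ]
stand+x [ 532.9 -212.6   94. ]
stand-x [ 507.3 -162.1   94. ]
stand-x [ 509.  -218.5   94. ]
divider [ 532.6 -156.6   52. ]
endwall [ 539.4 -219.2   66. ]
grey+x-y [ 693.6 -219.    75. ]
```

```bash
python3 -m pendant '0.002 0 0.03 0;0 0 0.045 0;0 0 0.04 0;0 0 0.02 0;0 0 0 0;0 0 0 0'; python3 -m pendant '0.01 0 0 0;0.01 0 0 0;0.01 0 0 0;0.01 0 0 0;0.008 0 0 0;0 0 0 0;0 0 0 0'
```

```text
time_s: 4.2
eef_pos: [537.9, -187.6, 37.7]
ee_rot: [0.001, 1.0, 0.023, 0.001]
force: [0.7, -0.0, 0.9]
grip_width: 0.004
grip_force: 0.0
time_s: 5.08
eef_pos: [584.9, -184.9, 36.2]
ee_rot: [-0.0, 1.0, 0.023, -0.0]
force: [-1.0, -0.2, 0.7]
grip_width: 0.0
grip_force: 0.0
```

```bash
python3 -m pendant '0.004 0 0 0;0 0 0 0;-0.006 0 0 0;0 0 -0.04 0;0 0 -0.06 0;0 0 -0.03 0;-0.04 0 0 0;-0.05 0 0 0;-0.04 0 0 0;0 0 0 0'; python3 -m pendant '0 0 0 0'
python3 - <<'E'
from h import *
c=cap('top')
for q in('standing_carton_mid','flat_carton_mid'): print([(np.round(d['at']),d['p']) for d in models.boxes_of('top',q)[:2]])
E
```

```text
time_s: 6.32
eef_pos: [451.3, -190.9, 166.6]
ee_rot: [-0.0, 1.0, 0.022, -0.0]
force: [0.6, -0.5, 0.4]
grip_width: -0.001
grip_force: 0.0
time_s: 6.45
eef_pos: [453.6, -191.2, 166.6]
ee_rot: [0.0, 1.0, 0.023, 0.0]
force: [-0.5, 1.1, 0.3]
grip_width: -0.0
grip_force: 0.0
[]
[(array([ 631., -181.,   46.]), 0.57), (array([ 487., -451.,  107.]), 0.29)]
```

```bash
python3 -m pendant '0 0 0.035 0;0 0 0.035 0;0 0 0.015 0;0 0 0 0;0.01 0 0 0;0.008 0 0 0;0.008 0 0 0;0.008 0 0 0'; python3 -m pendant '0.008 0 0 0;0.008 0 0 0;0 0 0 0;0 0 0 0'
python3 - <<'E'
from h import *
c=cap('top','t2.png')
i=cv2.imread('pics/t2.png')
cv2.imwrite('pics/t2c.png',cv2.resize(i[120:240,300:400],None,fx=5,fy=5,interpolation=cv2.INTER_CUBIC))
E
```

```text
time_s: 7.6
eef_pos: [487.9, -189.5, 81.5]
ee_rot: [0.0, 1.0, 0.023, 0.0]
force: [0.3, 0.3, -0.1]
grip_width: -0.001
grip_force: 0.0
time_s: 8.1
eef_pos: [503.0, -188.7, 81.2]
ee_rot: [-0.0, 1.0, 0.023, -0.0]
force: [-0.9, -0.3, -0.3]
grip_width: -0.003
grip_force: 0.0
```

View pics/t2c.png

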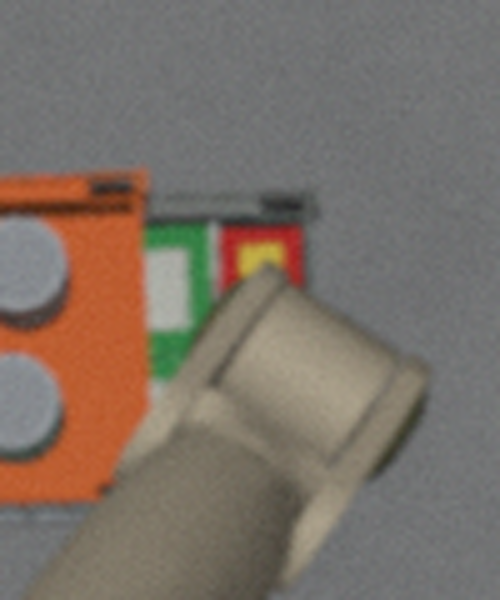

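The arm hides the yellow carton here, but the red one is against the +x wall (crop (262,255)). I'll lift and check with the wrist camera.

```bash
python3 -m pendant '0.006 0 0 0;0 0 0 0;-0.006 0 -0.03 0;-0.04 0 -0.06 0;-0.01 0 -0.03 0;0 0 0 0;0 0 0 0'
python3 - <<'E'
from h import *
c=cap('wrist','w2.png')
for q in('standing_carton_mid','flat_carton_mid'): print([(np.round(d['at']),d['p']) for d in models.boxes_of('wrist',q)[:2]])
E
```

```text
time_s: 9.02
eef_pos: [458.4, -190.6, 192.5]
ee_rot: [-0.0, 1.0, 0.023, -0.0]
force: [0.0, -1.1, -0.3]
grip_width: 0.003
grip_force: 0.0
[(array([ 551., -185.,   51.]), 0.58)]
[(array([ 618., -181.,   49.]), 0.88)]
```

View pics/w2.png

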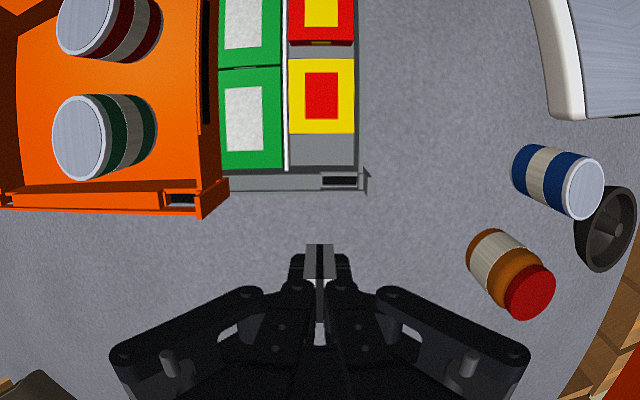

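Both cartons now lie flat side by side: yellow at (321,96) and red above it, with the cans upright. Next I turn the hand and go round to the +y end.

```bash
python3 -m pendant '0 0 -0.006 -0.175;0 0 -0.006 -0.175;0 0 -0.006 -0.175;0 0 -0.006 -0.175;0 0 -0.006 -0.175;0 0 -0.006 -0.175;0 0 -0.006 -0.175;0 0 -0.006 -0.175;0 0 -0.006 -0.171;0 0 0 0' 0.6; python3 -m pendant '0 0 0 0'; python3 -c "
from h import *
print(ctrl.sense()['joints'])"
```

```text
time_s: 10.42
eef_pos: [458.7, -190.7, 246.9]
ee_rot: [-0.0, 0.691, 0.723, -0.0]
force: [0.5, 0.8, 0.2]
grip_width: 0.599
grip_force: 0.0
time_s: 10.55
eef_pos: [458.5, -190.7, 246.6]
ee_rot: [-0.001, 0.692, 0.722, -0.0]
force: [-0.7, -0.6, -0.2]
grip_width: 0.599
grip_force: 0.0
[-6.30483375e-01  2.39096397e-01  1.55426990e+00 -1.42946149e-05
  1.34937088e+00 -6.73339360e-01]
```

```bash
python3 -m pendant '0.02 0.006 0 0;0.045 0.012 0 0;0.05 0.013 0 0;0.05 0.013 0 0;0.05 0.013 0 0;0.05 0.013 0 0;0.05 0.013 0 0;0.05 0.013 0 0;0.046 0.013 0 0;0.03 0.007 0 0'; python3 -m pendant '0 0 0.02 0;0 0 0.03 0;0 0 0 0;0 0 0 0'
python3 - <<'E'
from h import *
np.set_printoptions(precision=1,suppress=True)
c=cap('wrist','w3.png')
for q in('upper_tray_end','upper_tray_mid','red_can_mid','green_can_mid'): print([(np.round(d['at']),d['p']) for d in models.boxes_of('wrist',q)[:2]])
E
```

```text
time_s: 11.8
eef_pos: [554.1, 257.2, 246.4]
ee_rot: [-0.0, 0.691, 0.723, -0.0]
force: [-0.0, 0.2, -0.1]
grip_width: 0.6
grip_force: 0.0
time_s: 12.3
eef_pos: [554.6, 255.1, 198.4]
ee_rot: [0.0, 0.691, 0.723, 0.001]
force: [-0.2, -0.4, -1.0]
grip_width: 0.599
grip_force: 0.0
[(array([561., 161.,  75.]), 0.66)]
[(array([558., 160.,  68.]), 0.8)]
[]
[]
```

View pics/w3.png

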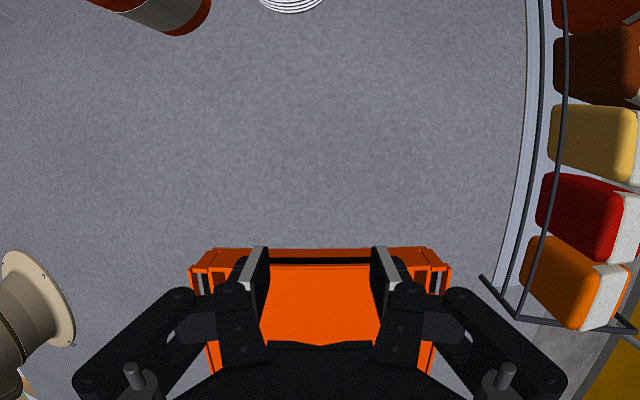

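The orange end wall spans columns 190–450 and both fingers sit centred outside it. I'll descend and approach.

```bash
python3 -m pendant '0 0 0.03 0;0 0 0.045 0;0 0 0.035 0;0 0 0.003 0;0 0 0 0;-0.01 0 0 0;-0.01 0 0 0;-0.01 0 0 0;-0.005 0 0 0;0 0 0 0'; python3 -m pendant '-0.003 0 0 0;-0.003 0 0 0;-0.003 0 0 0;-0.003 0 0 0;-0.003 0 0 0'
```

```text
time_s: 13.8
eef_pos: [555.9, 219.7, 84.4]
ee_rot: [0.0, 0.691, 0.723, 0.0]
force: [0.7, 0.7, -0.5]
grip_width: 0.604
grip_force: 0.0
time_s: 14.42
eef_pos: [556.5, 205.1, 84.4]
ee_rot: [-0.0, 0.691, 0.723, 0.0]
force: [0.1, 1.6, 1.5]
grip_width: 0.596
grip_force: 1.0
```

```bash
python3 -m pendant '-0.003 0 0 0;-0.003 0 0 0;-0.003 0 0 0;-0.004 0 0 0;-0.004 0 0 0;-0.004 0 0 0;-0.004 0 0 0'; python3 -m pendant '-0.004 0 0 0;-0.004 0 0 0;-0.004 0 0 0;-0.004 0 0 0;-0.004 0 0 0;-0.004 0 0 0;-0.004 0 0 0;-0.004 0 0 0;-0.004 0 0 0;-0.004 0 0 0'
```

```text
time_s: 15.3
eef_pos: [557.6, 179.9, 84.3]
ee_rot: [-0.0, 0.691, 0.723, -0.0]
force: [0.2, 0.9, 0.6]
grip_width: 0.602
grip_force: 0.8
time_s: 16.55
eef_pos: [559.4, 139.9, 84.3]
ee_rot: [0.0, 0.691, 0.723, -0.0]
force: [-0.4, 1.9, 0.2]
grip_width: 0.594
grip_force: 0.8
```

Run:
```python
from h import *
c=cap('top','t3.png')
for q in('upper_tray_mid','red_can_mid','green_can_mid'): print([(np.round(d['at']),d['p']) for d in models.boxes_of('top',q)[:2]])
c=cap('scene','s3.png'); i=cv2.imread('pics/s3.png')
cv2.imwrite('pics/s3c.png',cv2.resize(i[110:290,230:430],None,fx=3,fy=3,interpolation=cv2.INTER_CUBIC))
```

```text
[(array([570., -14.,  78.]), 0.73)]
[(array([ 544., -202.,   51.]), 0.74), (array([ 486., -451.,  107.]), 0.29)]
[(array([515., -82., 150.]), 0.86)]
```

View pics/s3c.png

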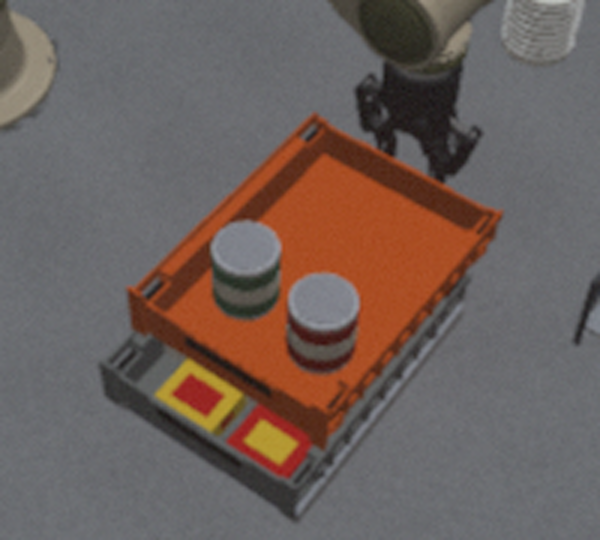

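The tray has slid about 70 mm with the cans upright and both cartons flat. I'll push on over the ramps.

```bash
python3 -m pendant '-0.003 0 0 0;-0.004 0 0 0;-0.004 0 0 0;-0.004 0 0 0;-0.003 0 0 0;-0.003 0 0 0;-0.003 0 0 0;-0.003 0 0 0'; python3 -m pendant '-0.003 0 0 0;-0.003 0 0 0;-0.003 0 0 0;-0.003 0 0 0;-0.003 0 0 0'; python3 -m pendant '-0.002 0 0 0;-0.002 0 0 0;-0.002 0 0 0'
```

```text
time_s: 17.8
eef_pos: [560.7, 113.1, 84.3]
ee_rot: [0.0, 0.691, 0.723, 0.0]
force: [0.2, 2.4, 0.9]
grip_width: 0.599
grip_force: 1.5
time_s: 18.42
eef_pos: [561.3, 97.9, 84.2]
ee_rot: [0.0, 0.691, 0.723, -0.0]
force: [-0.1, 0.9, 0.2]
grip_width: 0.6
grip_force: 0.9
time_s: 18.8
eef_pos: [561.6, 92.1, 84.2]
ee_rot: [-0.0, 0.691, 0.723, -0.0]
force: [-0.2, 1.7, -0.6]
grip_width: 0.601
grip_force: 0.8
```

```bash
python3 -m pendant '-0.002 0 0 0;-0.002 0 0 0'; python3 -m pendant '-0.002 0 0 0;0 0 0 0'; python3 -m pendant '-0.002 0 0 0;0 0 0 0';python3 - <<'E'
from h import *
c=cap('scene','s4.png'); i=cv2.imread('pics/s4.png')
cv2.imwrite('pics/s4c.png',cv2.resize(i[110:290,230:430],None,fx=3,fy=3,interpolation=cv2.INTER_CUBIC))
E
```

```text
time_s: 19.05
eef_pos: [561.8, 88.1, 84.3]
ee_rot: [-0.0, 0.691, 0.723, -0.0]
force: [0.6, 2.0, -0.8]
grip_width: 0.601
grip_force: 0.8
time_s: 19.3
eef_pos: [561.6, 86.6, 84.3]
ee_rot: [-0.001, 0.691, 0.723, 0.0]
force: [-0.2, 4.3, 0.5]
grip_width: 0.602
grip_force: 2.1
time_s: 19.55
eef_pos: [561.3, 86.2, 84.3]
ee_rot: [-0.002, 0.69, 0.723, 0.001]
force: [-3.6, 12.9, 2.2]
grip_width: 0.597
grip_force: 6.5
```

View pics/s4c.png

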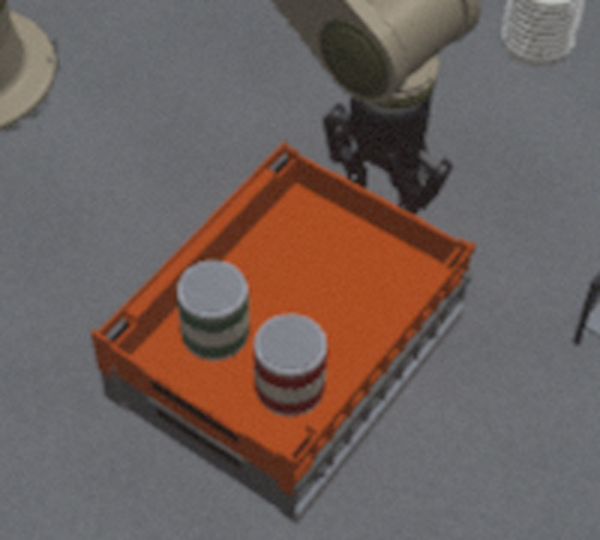

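Force has risen to 13 N at the end. Both cans are upright and the tray looks nearly over the grey one; I'll measure its corners.

Run:
```python
from h import *
np.set_printoptions(precision=1,suppress=True)
c=cap('scene')
for n,x,y,z in [('grey s3 -x-y',103,364,75),('-x-y',95,333,125),('-x+y',287,145,125),('+x+y',474,243,125),('+x-y',292,466,125)]:
    print(n,ray_z(c,230+x/3,110+y/3,z))
c=cap('top','t4.png'); i=cv2.imread('pics/t4.png')
cv2.imwrite('pics/t4c.png',cv2.resize(i[140:240,220:390],None,fx=4.5,fy=4.5,interpolation=cv2.INTER_CUBIC))
```

```text
grey s3 -x-y [ 468.4 -232.8   75. ]
-x-y [ 465.5 -233.   125. ]
-x+y [455.9  63.  125. ]
+x+y [678.2  77.4 125. ]
+x-y [ 694.5 -225.8  125. ]
```

View pics/t4c.png

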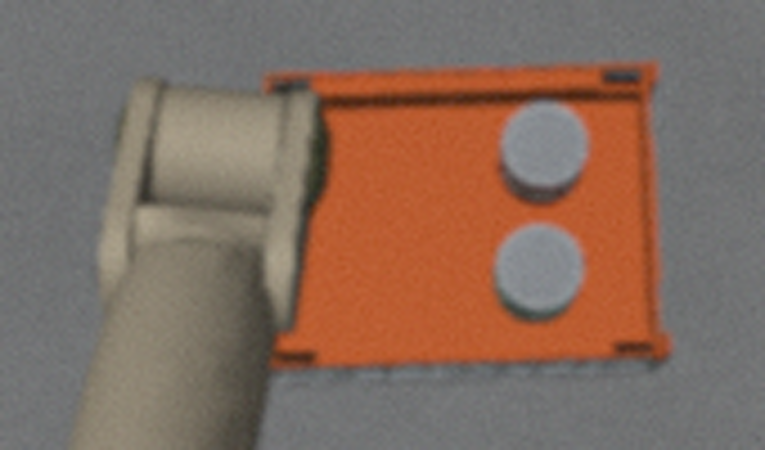

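```bash
python3 -m pendant '-0.002 0 0 0;0 0 0 0'; python3 -m pendant '-0.001 0 0 0;0 0 0 0;0 0 0 0'
```

```text
time_s: 19.95
eef_pos: [561.3, 86.0, 84.3]
ee_rot: [-0.002, 0.69, 0.724, 0.002]
force: [-2.8, 23.4, 2.1]
grip_width: 0.599
grip_force: 11.9
time_s: 20.32
eef_pos: [561.2, 86.0, 84.3]
ee_rot: [-0.003, 0.69, 0.724, 0.002]
force: [-1.8, 29.0, 2.9]
grip_width: 0.598
grip_force: 14.5
```

```bash
python3 -m pendant '0.004 0 0 0;0.008 0 0 0;0.02 0 0 0;0.04 0 0 0;0.05 0 0 0;0.05 0 -0.02 0;0.02 0 -0.03 0;0 0 0 0;0 0 0 0'
python3 - <<'E'
from h import *
c=cap('scene','s5.png'); i=cv2.imread('pics/s5.png')
a=cv2.resize(i[110:290,250:400],None,fx=3.2,fy=3.2,interpolation=cv2.INTER_CUBIC)
cv2.imwrite('pics/s5c.png',a)
d=cv2.absdiff(i,cv2.imread('pics/s4.png')).sum(2)[150:285,255:400]; print((d>90).sum())
E
```

```text
time_s: 21.45
eef_pos: [552.9, 273.0, 133.5]
ee_rot: [-0.0, 0.691, 0.723, -0.001]
force: [0.2, 0.6, -0.0]
grip_width: 0.599
grip_force: 0.0
779
```

View pics/s5c.png

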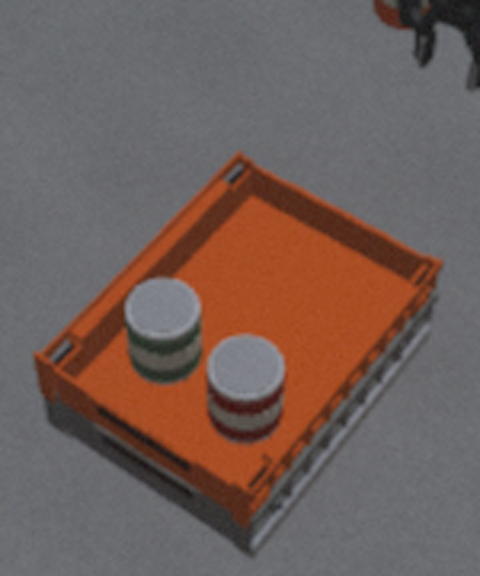

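I've used all ten pictures, so from here I'll check the seating numerically. First, the +y end wall from the wrist camera.

```bash
cat >> h.py <<'E'
def wplane(c,u,v,p0,n):
    f=200/np.tan(np.radians(c['vertical_fov']/2)); T=np.array(c['pose'])
    a=np.array([u-c['cx'],v-c['cy']]); r=np.hypot(*a); t=r/f
    d=T[:3,:3]@np.array([*(a/r*np.sin(t)),np.cos(t)]); o=T[:3,3]
    return o+d*np.dot(np.array(p0)-o,n)/np.dot(d,n)
E
python3 - <<'E'
from h import *
np.set_printoptions(precision=1,suppress=True)
c=cap('wrist','w5.png'); im=c['color']; print(np.array(c['pose'])[:3,3])
hsv=cv2.cvtColor(im,cv2.COLOR_RGB2HSV)
for u in range(200,460,20):
    o=(hsv[:,u,0]<14)&(hsv[:,u,1]>150)&(hsv[:,u,2]>60)
    d=np.flatnonzero(np.diff(o.astype(int))); 
    print(u,[(int(v),wplane(c,u,v+.5,(565,75,90),(-.047,.999,0))[[0,2]].round(1).tolist()) for v in d if v>180])
print([im[v,310].tolist() for v in range(236,330,4)])
E
```

```text
[550.1 346.  274.7]
200 []
220 []
240 []
260 []
280 []
300 []
320 []
340 []
360 []
380 []
400 []
420 []
440 []
[[113, 115, 124], [120, 118, 126], [125, 125, 131], [118, 123, 129], [110, 113, 120], [116, 119, 122], [111, 113, 119], [111, 114, 122], [119, 119, 127], [114, 115, 125], [113, 115, 122], [118, 118, 129], [117, 116, 125], [110, 106, 118], [117, 117, 127], [111, 113, 121], [116, 119, 128], [120, 120, 127], [112, 114, 122], [109, 110, 118], [117, 116, 125], [120, 115, 127], [109, 114, 117], [113, 115, 123]]
```

```bash
python3 -m pendant '-0.04 0 0 0;-0.05 0 0 0;-0.04 0 0 0;0 0 0 0;0 0 0 0'
python3 - <<'E'
from h import *
np.set_printoptions(precision=1,suppress=True)
c=cap('wrist','w6.png'); im=c['color']; print(np.array(c['pose'])[:3,3])
hsv=cv2.cvtColor(im,cv2.COLOR_RGB2HSV)
for u in list(range(180,240,15))+list(range(275,370,10))+list(range(410,470,15)):
    o=(hsv[:,u,0]<14)&(hsv[:,u,1]>150)&(hsv[:,u,2]>50)
    d=np.flatnonzero(np.diff(o.astype(int))); 
    print(u,[(int(v),wplane(c,u,v+.5,(565,75,90),(-.047,.999,0))[[0,2]].round(1).tolist()) for v in d if v>180])
print([(v,im[v,310].tolist()) for v in range(270,345,2)])
E
```

```text
time_s: 22.18
eef_pos: [559.1, 143.3, 133.9]
ee_rot: [-0.0, 0.691, 0.723, -0.0]
force: [0.3, 0.1, 0.3]
grip_width: 0.598
grip_force: 0.0
[556.2 216.6 275.4]
180 [(377, [480.1, 160.8]), (389, [483.5, 170.1])]
195 [(357, [483.9, 141.8]), (385, [491.4, 165.1])]
210 [(340, [488.9, 123.8]), (374, [497.9, 154.7])]
225 []
275 [(299, [527.2, 69.6]), (315, [529.8, 90.9]), (327, [531.5, 105.1]), (340, [533.2, 119.0])]
285 [(299, [535.2, 69.3]), (315, [537.2, 90.6]), (328, [538.7, 105.9]), (340, [539.8, 118.7])]
295 [(299, [543.2, 69.0]), (315, [544.6, 90.3]), (328, [545.6, 105.6]), (341, [546.5, 119.4])]
305 [(299, [551.2, 68.9]), (315, [552.0, 90.2]), (328, [552.6, 105.5]), (343, [553.2, 121.3])]
315 [(299, [559.1, 68.8]), (315, [559.4, 90.1]), (328, [559.6, 105.4]), (345, [559.8, 123.2])]
325 [(299, [567.1, 68.8]), (315, [566.7, 90.1]), (328, [566.5, 105.4]), (345, [566.2, 123.2])]
335 [(299, [575.0, 69.0]), (315, [574.1, 90.2]), (328, [573.5, 105.5]), (342, [572.8, 120.4])]
345 [(298, [583.1, 67.7]), (315, [581.5, 90.5]), (328, [580.4, 105.7]), (340, [579.5, 118.5])]
355 [(298, [591.1, 68.0
[... 543 characters left out ...]
1]), (278, [71, 74, 73]), (280, [25, 25, 27]), (282, [0, 0, 0]), (284, [1, 5, 9]), (286, [2, 12, 4]), (288, [3, 6, 5]), (290, [68, 67, 69]), (292, [87, 87, 90]), (294, [93, 95, 98]), (296, [122, 127, 127]), (298, [104, 128, 129]), (300, [138, 47, 0]), (302, [140, 42, 0]), (304, [140, 41, 0]), (306, [142, 47, 3]), (308, [142, 47, 0]), (310, [140, 43, 0]), (312, [141, 44, 0]), (314, [145, 47, 0]), (316, [44, 19, 12]), (318, [3, 2, 5]), (320, [13, 10, 17]), (322, [0, 1, 0]), (324, [2, 4, 6]), (326, [0, 0, 0]), (328, [0, 3, 10]), (330, [143, 45, 0]), (332, [135, 44, 0]), (334, [216, 77, 0]), (336, [177, 57, 0]), (338, [233, 89, 0]), (340, [226, 75, 0]), (342, [235, 86, 0]), (344, [106, 40, 17])]
```

The +y end reads seated: underside at z≈69, pitch between the two trays' slots ≈50. Next, the -y end from the scene camera.

Run:
```python
from h import *
np.set_printoptions(precision=1,suppress=True)
c=cap('wrist')
for v in (280.5,289.5,299.5,315.5,328.5): print(v,wplane(c,310,v,(565,75,90),(-.047,.999,0)))
ims=[]
for k in range(6):
    s=viewer.capture('scene'); ims.append(s['color'].astype(float))
im=np.mean(ims,0)
f=200/np.tan(np.radians(s['vertical_fov']/2)); T=np.array(s['pose']); n=np.array([-.047,.999,0])
def pl(u,v,p0=(576,-226,0)):
    d=T[:3,:3]@np.array([(u-s['cx'])/f,(v-s['cy'])/f,1]); o=T[:3,3]; return o+d*np.dot(np.array(p0)-o,n)/np.dot(d,n)
g=cv2.cvtColor(im.astype(np.uint8),cv2.COLOR_RGB2HSV)
for x in (545,565,585,605):   # sample brightness/orange-ness vs z on the face
    row=[]
    for z in range(16,136,3):
        q=proj(s,np.array([x,-226+(x-576)*.047,z])); p=cv2.getRectSubPix(im.astype(np.float32),(1,1),q)[0,0]; row.append(f"{z}:{p[0]:.0f}/{p[2]:.0f}")
    print(x,*row)
for q in('red_can_mid','green_can_mid','upper_tray_mid'): print([(np.round(d['at']),d['p']) for d in models.boxes_of('scene',q)[:1]])
```

```text
280.5 [554.4  74.5  38.2]
289.5 [554.8  74.5  53.2]
299.5 [555.2  74.5  68.2]
315.5 [555.7  74.6  89.6]
328.5 [556.1  74.6 104.9]
545 16:68/69 19:62/62 22:57/55 25:55/53 28:54/52 31:53/50 34:52/48 37:49/45 40:46/42 43:41/37 46:36/31 49:34/28 52:36/30 55:44/39 58:54/49 61:66/60 64:75/63 67:83/64 70:84/52 73:85/40 76:84/33 79:83/28 82:81/28 85:75/28 88:66/26 91:54/25 94:41/24 97:43/26 100:50/27 103:70/28 106:92/29 109:117/32 112:135/34 115:151/36 118:159/36 121:165/36 124:168/38 127:168/37 130:168/36 133:168/36
565 16:72/73 19:61/61 22:56/55 25:55/54 28:54/52 31:53/51 34:53/50 37:51/49 40:46/42 43:40/35 46:37/31 49:35/27 52:39/32 55:44/38 58:53/47 61:61/55 64:71/59 67:77/56 70:81/47 73:83/38 76:84/30 79:82/28 82:80/26 85:73/25 88:65/25 91:52/25 94:45/25 97:39/25 100:54/26 103:72/27 106:103/29 109:129/31 112:148/34 115:158/35 118:163/36 121:166/37 124:168/38 127:169/38 130:169/38 133:169/38
585 16:71/73 19:62/62 22:56/56 25:53/51 28:54/51 31:54/51 34:54/51 37:52/49 40:49/46 43:45/41 46:39/34 49:37/31 52:36/30 55:45/40 58:54/51 61:66/59 64:76/65 67:81/58 70:84/49 73:83/37 76:83/29 79:83/27 82:82/26 85:79/27 88:69/26 91:58/26 94:45/25 97:37/24 100:43/23 103:59/24 106:83/28 109:106/30 112:129/31 115:145/34 118:159/36 121:166/37 124:169/37 127:168/36 130:169/37 133:169/38
605 16:69/71 19:62/63 22:55/54 25:54/53 28:54/52 31:54/51 34:53/50 37:52/48 40:50/46 43:45/40 46:41/35 49:38/32 52:39/32 55:45/39 58:54/49 61:67/63 64:77/69 67:86/71 70:87/59 73:86/44 76:85/35 79:84/27 82:82/28 85:78/28 88:69/26 91:58/24 94:44/23 97:42/23 100:42/23 103:67/26 106:92/28 109:119/30 112:140/32 115:155/35 118:162/36 121:166/37 124:168/37 127:169/37 130:169/36 133:169/36
[(array([ 630., -145.,  152.]), 0.6)]
[(array([ 538., -141.,  147.]), 0.56)]
[(array([564., -48.,  73.]), 0.91)]
```

```bash
python3 -m pendant '0.04 0 -0.04 0;0 0 -0.04 0;0 0 0 0;0 0 0 0;0 0 0 0' && python3 -c "
from rig import ctrl
print(ctrl.finish_job())"
```

```text
time_s: 23.35
eef_pos: [557.1, 182.9, 213.1]
ee_rot: [-0.001, 0.691, 0.723, -0.001]
force: [0.4, -0.4, -0.8]
grip_width: 0.602
grip_force: 0.0
the job is handed in; nothing more can be done
None
```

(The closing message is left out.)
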